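# Tip an upright bracket onto its back on the laying block

### The job

Tip the blue bracket over backwards, away from its foot, until it lies flat on its back along the felt-covered block with its heel still at the two brass stop pegs. Use the fingers only to push and support it: do not pinch it or pick it up, and stay with it all the way down so that it lands gently instead of falling. Then move the hand clear, leaving the jars, tumbler, mould, tin and cork where they are.

Things in the scene. Friction and masses are not known exactly. Their poses are not given: they have to be found in the camera images.
- bracket: Blue angle bracket, 0.2 to 0.4 kg, standing upright: plate 150 mm tall, 80 wide, 6 thick; foot 80 mm long over all, 40 wide, 8 thick, in the middle of the plate's lower end; a 12 mm wide brace in the corner, up to 47 mm high. Origin: middle of the heel edge, where back face and underside meet. Own z: up the plate; x: from the bare back face along the foot; y: across.
- bracket_top (a point): Middle of the bracket's top edge, mid thickness: 150 mm along its z and 3 mm along its x from its origin. Tipped about the heel towards its -x, the bracket balances at about 0.23 rad and from there falls by itself unless supported on its back-face side. Lying down, this end overhangs the block's end by about 30 mm, with 40 mm of room beneath.
- bracket_toe (a point): Middle of the lower far edge of the bracket's foot, 80 mm along its x from its origin. When the bracket lies on its back, the foot stands straight up behind the plate's lower end, its own x axis points up and its own z axis lies along the block's -x.
- laying_block: Fixed wooden block with grey felt top 40 mm above the table, 215 mm long (x -115 to +100), 120 mm wide (y). Origin: on the table. Two brass stop pegs, 10 mm thick, stand 12 mm above the felt at x = 11, y = -33 and +33 mm; the bracket's foot lies between them, its plate stands 1 to 5 mm before them on the -x side (heel near x = -3). The -x end, where the plate is to lie, looks roughly towards the robot.
- pigment_jar2: Bystander: white pigment jar with black screw cap, 54 mm across, 82 mm tall. Origin: centre of its underside.
- pigment_jar3: Bystander: amber-brown pigment jar with black screw cap, 54 mm across, 88 mm tall. Origin: centre of its underside.
- tumbler_clear: Bystander: clear glass tumbler, 56 mm across, 70 mm tall. Origin: centre of its underside.
- optic_mould: Bystander: cream round ribbed mould, 68 mm across, 54 mm tall. Origin: centre of its underside.
- wax_tin: Bystander: flat round metal tin, 67 mm across, 24 mm tall. Origin: centre of its underside.
- cork_big: Bystander: large tapered cork, 33 mm across, 32 mm tall. Origin: centre of its underside.

How it is judged:
By the outcome, as a careful person would: the job done as asked, in the order asked, and still so for the second after the job is handed in, with the robot touching nothing.
It also fails if it takes over 38 s, if anything falls off the work surface, if the arm or the gripper's body presses on something with over 40 N, if the wrist force passes 120 N, or if a joint passes its speed limit or range.

### The arm

A 6-joint arm with a two-finger parallel gripper is mounted at the origin on a cart in front of the work surface, level with it; the furniture and walls round the work are solid. World frame = base frame: x ahead of the robot, y to its left, z up, the work surface at z = 0. Lengths are in m, angles in degrees, forces in N, time in s.
With the tool pointing down it reaches from about 0.3 to 0.75 m from the base axis. Payload 8.5 kg.
Tool frame: the origin (TCP) lies at the very end of the fingers, on their centre line; the grasp point (between the pads) lies 19 mm behind it; z points along the fingers, y is the line along which they close (so a half turn about z gives the same grasp; the last joint's range is limited). The gripper opens to 85 mm and grips with 20 to 120 N. Pads are 22 mm wide; open, the fingers measure 114 mm over their backs; the gripper's body (76 mm by 85 mm) begins 54 mm behind the grasp point. The pads swing forward as they close: fully open they stand 13 mm farther back than shut.
Start: joints at [-86.419, 21.807, 74.336, -0, 83.858, -12.336], TCP at [0.151, -0.529, 0.231] pointing down, gripper open.
Joint ranges: [-178.18, 178.18], [-50.72, 133.34], [12.68, 142.11], [-81.47, 261.47], [9.98, 163.14], [-165.26, 165.26]. Speed limits (degrees/s): [136.94, 136.94, 180, 180, 180, 180].

### API

Orientations are given as a 3x3 rotation matrix whose columns are the frame's x, y, z axes.
In Python, from rig import * gives the robot as it stands. The module is installed in compiled form; this text tells all that it offers.
- The arm moves only by the shell command python3 -m pendant 'ROWS' [OPENING] [FORCE]. ROWS is JSON, a list of rows, each a list of 2 entries, a list of its own where there are three numbers: the shift along the tool's x, y, z as a fraction of full scale, then the turn, a rotation vector about the tool's x, y, z as a fraction of full scale. A call has 1 to 8 rows; each row shifts and turns the commanded pose from where the row before left it, along the tool's axes as they then stand; what a row does not reach is not made up. Full scale, the value 1, is 40 mm for a shift and 5 degrees for a turn. A row lasts 1/8 s, in which the tool goes at most 62.5 mm and 10.7 degrees, less where a joint would pass 70% of its speed; a pose out of reach is approached as far as the arm can. A call with a number of a shift or a turn outside -1 to 1 is refused whole. A call with a gripper value outside its range is refused whole. OPENING is the opening, from 0 (shut) to 1 (fully open), set as the call begins (- or left out, the last holds). The fingers move at their own pace and stop on an object; FORCE is the grip in N (left out, the last holds). Time passes only in rows, so rows that do not move let the fingers close. It gives the time, the measured TCP pose, the force, the opening and the grip force at its end, in the units of the state.
- observe(): the state, without advancing time (a new reading comes with each control period).
- get_image(name): name is "scene" or "top" or "wrist"; returns a dict with "img" (420x560x3 uint8, blue, green, red), "range_z" (420x560 float32, m along the optical axis (not along the pixel's ray), 0 where there is no reading), "camera_matrix" (3x3 intrinsics, pixels), "dist_coeffs" ([k1, k2, p1, p2, k3] as OpenCV has them; the pictures are not rectified), "eye" and "rotation" of the camera in the world. Camera axes: x right, y down, z forward; pixel columns grow to the right and rows downward; lengths in m; the calibration is good to about 2 mm. A picture is of the moment at which its call begins.
- close_job(): hands the job in; it is judged then, once.
Trained networks look in the newest picture that a camera, given by its name, has taken for a name from the list of things; names that differ only in an ending like _2 or _b are one class to them, and where a whole thing is asked for, a point or a joint stands for the part that bears it (a point fixed in the world has none). Each returns a list of dicts, best first, with "conf" (0 to 1); they miss things now and then, are a little off and sometimes report something else, mostly with a low value. They report only what shows in the picture. A call takes as long as a camera call.
- regions_of(camera, query): "mask" (420x560 bool, what is visible of it).
- landmark_of(camera, query): "point" ([x, y, z] in m, in world coordinates, good to about 4 mm: a listed point, or the origin of a listed thing).
The state is a dict: "time_s": time; "q": joint angles; "qvel": joint speeds; "joint_efforts": joint torques, N m; "position": TCP position; "tool_rot": TCP orientation; "ft_force": force on the tool from outside, world axes, zero at the start; "wrist_torque": the same for the moment, N m; "grip_width": finger opening in m; "gripper_force": force on a finger pad.
Only numpy, scipy, OpenCV 4.12 (cv2) and the standard library are available. Lean on these libraries where they do the work, as an engineer would, in place of code of your own. Each camera call takes 0.05 s, during which the arm holds its last target. There are 200 camera calls.

## Working session

There is one attempt and no reset: what is moved stays moved. The work goes in short steps, Python scripts to look and compute and a shell command to move; the robot and the scene stay as the last step left them, time stands still between calls to the robot, and variables do not carry over. Pictures are saved under pics/ and viewed, at most 10 in all, crops included, and the job is handed in when it is done.

```bash
mkdir -p pics; cat > h.py <<'E'
from rig import *
import numpy as np, cv2
def pts(im,mask=None):
    z=im["range_z"]; v,u=np.nonzero((z>0) if mask is None else (mask&(z>0)))
    p=cv2.undistortPoints(np.stack([u,v],1).astype(np.float64)[:,None],np.array(im["camera_matrix"]),np.array(im["dist_coeffs"]))[:,0]
    zz=z[v,u]; c=np.c_[p*zz[:,None],zz]
    return c@np.array(im["rotation"]).T+np.array(im["eye"])
E
python3 - <<'E'
from h import *
np.set_printoptions(precision=4,suppress=True)
o=observe(); print(o["time_s"],o["position"],o["tool_rot"],o["grip_width"])
for c in ["scene","top"]:
    im=get_image(c); cv2.imwrite(f"pics/{c}1.png",im["img"]); print(c,np.array(im["eye"]))
    for q in ["bracket","bracket_top","bracket_toe","laying_block","pigment_jar2","pigment_jar3","tumbler_clear","optic_mould","wax_tin","cork_big"]:
        r=landmark_of(c,q); print(q,[(np.round(x["point"],3),round(x["conf"],2)) for x in r[:2]])
    r=regions_of(c,"bracket")
    if r:
        p=pts(im,r[0]["mask"]); print(len(p),np.percentile(p,[2,50,98],axis=0))
E
```

```text
0.0 [ 0.1508 -0.5286  0.2307] [[ 0.9617  0.2743 -0.0001]
 [ 0.2743 -0.9617  0.0014]
 [ 0.0003 -0.0014 -1.    ]] 0.08560178182729213
scene [0.0721 0.6931 1.0139]
bracket [(array([0.612, 0.106, 0.042]), 0.85)]
bracket_top [(array([0.616, 0.109, 0.189]), 0.9)]
bracket_toe [(array([0.691, 0.089, 0.039]), 0.77)]
laying_block [(array([ 0.619,  0.102, -0.001]), 0.58), (array([ 0.552, -0.224,  0.003]), 0.33)]
pigment_jar2 [(array([ 0.619, -0.219,  0.001]), 0.98), (array([ 0.688, -0.202,  0.001]), 0.87)]
pigment_jar3 [(array([ 0.619, -0.219,  0.001]), 0.98), (array([ 0.688, -0.202,  0.001]), 0.87)]
tumbler_clear [(array([ 0.553, -0.224,  0.002]), 0.84)]
optic_mould [(array([ 0.455, -0.218, -0.002]), 0.84), (array([0.617, 0.106, 0.188]), 0.4)]
wax_tin [(array([ 0.472, -0.379, -0.   ]), 0.61)]
cork_big [(array([ 0.368, -0.249,  0.002]), 0.46)]
1537 [[0.6066 0.0678 0.0401]
 [0.6146 0.1088 0.1147]
 [0.6871 0.1456 0.1897]]
top [ 0.3169 -0.087   1.385 ]
bracket [(array([0.613, 0.107, 0.04 ]), 0.75), (array([ 0.689, -0.203,  0.001]), 0.74)]
bracket_top [(array([0.615, 0.104, 0.19 ]), 0.56)]
bracket_toe [(array([0.692, 0.094, 0.04 ]), 0.77)]
laying_block [(array([ 0.616,  0.102, -0.   ]), 0.97)]
pigment_jar2 [(array([ 0.689, -0.206, -0.002]), 0.92), (array([ 0.622, -0.211, -0.002]), 0.8)]
pigment_jar3 [(array([ 0.689, -0.206, -0.002]), 0.92), (array([ 0.622, -0.211, -0.002]), 0.8)]
tumbler_clear [(array([ 0.552, -0.224, -0.001]), 0.61)]
optic_mould [(array([ 0.456, -0.22 , -0.002]), 0.97)]
wax_tin [(array([ 0.472, -0.379, -0.003]), 0.59)]
cork_big [(array([ 0.377, -0.251, -0.002]), 0.63)]
626 [[0.6073 0.0662 0.0403]
 [0.6165 0.1002 0.0875]
 [0.6892 0.1425 0.1914]]
```

View pics/scene1.png

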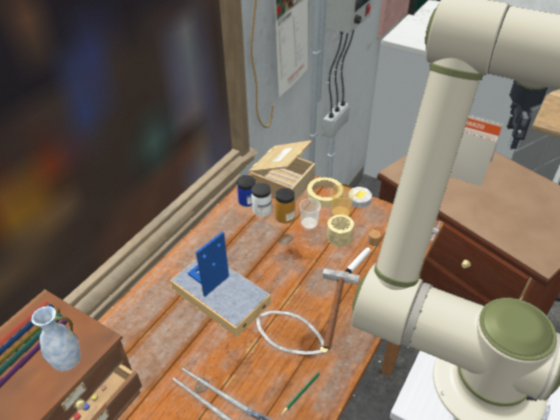

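View pics/top1.png

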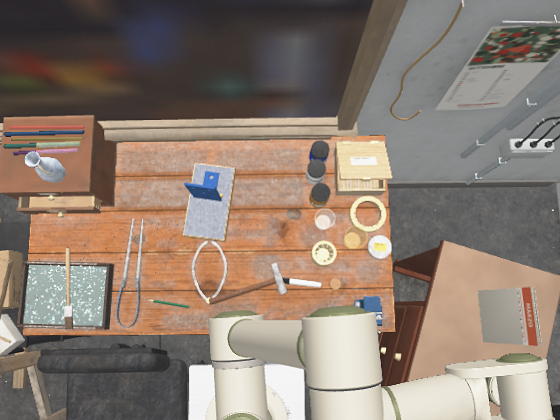

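```bash
python3 - <<'E'
from h import *
np.set_printoptions(precision=4,suppress=True)
im=get_image("scene"); p=pts(im)
# block top points
s=p[(abs(p[:,2]-.040)<.006)&(p[:,0]>.45)&(p[:,0]<.76)&(p[:,1]>0)&(p[:,1]<.25)]
r=cv2.minAreaRect(s[:,:2].astype(np.float32)); print("block",r, np.median(s[:,2]),cv2.boxPoints(r))
s=p[(p[:,2]>.1)&(p[:,2]<.2)&(p[:,0]>.55)&(p[:,0]<.7)&(p[:,1]>0)&(p[:,1]<.25)]
c=s.mean(0);w=np.linalg.svd(s-c,full_matrices=False);print(c,w[1],w[2]); t=s[s[:,2]>.17];print(np.percentile(t,[1,50,99],axis=0))
# everything tall nearby
for q in [(.3,.6,-.1,.25),(.5,.9,.0,.3)]:
    s=p[(p[:,0]>q[0])&(p[:,0]<q[1])&(p[:,1]>q[2])&(p[:,1]<q[3])&(p[:,2]>.045)];print(len(s),np.percentile(s,[0,2,50,98,100],axis=0))
E
```

```text
block ((0.6078338027000427, 0.10385489463806152), (0.1221502274274826, 0.21819016337394714), 81.78054809570312) 0.039135008453286435 [[0.4911 0.059 ]
 [0.7071 0.0278]
 [0.7245 0.1487]
 [0.5086 0.1799]]
[0.6139 0.1083 0.1487] [0.8378 0.7293 0.0514] [[-0.006   0.0445 -0.999 ]
 [ 0.1651  0.9853  0.043 ]
 [ 0.9863 -0.1647 -0.0132]]
[[0.6067 0.0675 0.1704]
 [0.6145 0.108  0.1833]
 [0.6246 0.1455 0.1927]]
1 [[0.5349 0.0674 0.0455]
 [0.5349 0.0674 0.0455]
 [0.5349 0.0674 0.0455]
 [0.5349 0.0674 0.0455]
 [0.5349 0.0674 0.0455]]
38003 [[0.5349 0.     0.045 ]
 [0.6147 0.0091 0.0572]
 [0.8202 0.1699 0.4332]
 [0.8233 0.2942 0.6865]
 [0.8259 0.3    0.7194]]
```

The scene picture shows the blue bracket at (212,263), standing on the felt block with its foot towards the window. The bystanders are far to the right at (245-375,185-240). In the top picture the space robot-side of the block is clear apart from a flat loop at (210,270).

Plan: straddle the plate's top loosely with the fingers one in front and one behind, then tilt about the heel.

```bash
python3 -m pendant '[[[0.97,-0.755,-0.07],[0,0,0]],[[0.97,-0.755,-0.07],[0,0,0]],[[0.97,-0.755,-0.07],[0,0,0]],[[0.97,-0.755,-0.07],[0,0,0]],[[0.97,-0.755,-0.07],[0,0,0]],[[0.97,-0.755,-0.07],[0,0,0]],[[0.97,-0.755,-0.07],[0,0,0]],[[0.97,-0.755,-0.07],[0,0,0]]]' 0.22 20
python3 -c "
from rig import *
print(observe()['q'])"
python3 -m pendant '[[[0.97,-0.755,-0.07],[0,0,0]],[[0.97,-0.755,-0.07],[0,0,0]],[[0.97,-0.755,-0.07],[0,0,0]],[[0.97,-0.755,-0.07],[0,0,0]],[[0.97,-0.755,-0.07],[0,0,0]],[[0.97,-0.755,-0.07],[0,0,0]],[[0.97,-0.755,-0.07],[0,0,0]],[[0.97,-0.755,-0.07],[0,0,0]]]'
python3 -c "
from rig import *
print(observe()['q'])"
python3 -m pendant '[[[0,0,0],[0,0,-1]],[[0,0,0],[0,0,-1]],[[0,0,0],[0,0,-1]],[[0,0,0],[0,0,-1]],[[0,0,0],[0,0,-1]],[[0,0,0],[0,0,-1]],[[0,0,0],[0,0,-1]]]'
python3 -m pendant '[[[0,0,0],[0,0,-1]],[[0,0,0],[0,0,-1]],[[0,0,0],[0,0,-1]],[[0,0,0],[0,0,-1]],[[0,0,0],[0,0,-1]],[[0,0,0],[0,0,-0.92]],[[0,0,0],[0,0,0]]]'
python3 -c "
from rig import *
print(observe())"
```

```text
time_s: 2.25
position: [0.3838, -0.2101, 0.254]
tool_rot: [[0.962, 0.274, 0.0], [0.274, -0.962, -0.0], [0.0, 0.0, -1.0]]
ft_force: [0.9, -0.6, 0.7]
grip_width: 0.0188
gripper_force: 0.0
[-4.42688120e+01  9.35103798e+00  8.82616808e+01  3.18857463e-04
  8.23586035e+01  2.98238916e+01]
time_s: 3.25
position: [0.6161, 0.1075, 0.2762]
tool_rot: [[0.962, 0.274, 0.0], [0.274, -0.962, -0.0], [0.0, 0.0, -1.0]]
ft_force: [0.2, 0.1, -0.8]
grip_width: 0.0189
gripper_force: 0.0
[-9.30527329e-01  2.83683135e+01  5.61423515e+01 -4.49105950e-03
  9.54804791e+01  7.31471586e+01]
time_s: 4.12
position: [0.6153, 0.106, 0.2761]
tool_rot: [[0.628, 0.778, -0.0], [0.778, -0.628, -0.0], [-0.0, -0.0, -1.0]]
ft_force: [0.7, 0.1, 0.2]
grip_width: 0.019
gripper_force: 0.0
time_s: 5.0
position: [0.6153, 0.106, 0.2761]
tool_rot: [[0.165, 0.986, -0.0], [0.986, -0.165, -0.0], [-0.0, -0.0, -1.0]]
ft_force: [-0.5, 0.4, -0.2]
grip_width: 0.0185
gripper_force: 0.0
{'time_s': 5.0, 'q': array([-1.07046930e+00,  2.82652861e+01,  5.63470015e+01, -1.85384240e-04,
        9.53958105e+01,  8.45552943e+00]), 'qvel': array([ 0.04813111,  0.03587849,  0.03774608,  0.02337745, -0.0116299 ,
        2.12913976]), 'joint_efforts': array([ 2.41089445e-03, -5.22482407e+01, -2.45990700e+01,  1.95541247e-04,
        1.02698679e-03, -4.56137387e-01]), 'position': array([0.6153193 , 0.1060222 , 0.27605192]), 'tool_rot': array([[ 1.65495427e-01,  9.86210547e-01, -1.41374826e-04],
       [ 9.86210557e-01, -1.65495429e-01, -5.80146895e-07],
       [-2.39690345e-05, -1.39329334e-04, -9.99999990e-01]]), 'ft_force': array([-0.45226087,  0.36418383, -0.24975053]), 'wrist_torque': array([ 0.04038141,  0.01575869, -0.00551433]), 'gripper_force': 0.0, 'grip_width': 0.018536466808545517}
```

```bash
python3 -m pendant '[[[0,0,0],[-1,0,0]],[[0,0,0],[-1,0,0]],[[0,0,0],[-1,0,0]],[[0,0,0],[0,0,0]]]'
cat > kin.py <<'E'
import numpy as np
from scipy.spatial.transform import Rotation as Ro
from scipy.optimize import least_squares
def fk(q,p):
    a1,d,h,L1,L2,e,Lt=p
    A=lambda ax,a: Ro.from_euler(ax,a,degrees=True)
    R=A('z',q[0]); x=R.apply([a1,d,h]); R=R*A('y',q[1]); x=x+R.apply([0,0,L1])
    R=R*A('y',q[2]); x=x+R.apply([e,0,L2]); R=R*A('z',q[3])*A('y',q[4]); x=x+R.apply([0,0,Lt]); R=R*A('z',q[5])
    return x,R
E
python3 - <<'E'
from kin import *
from rig import *
np.set_printoptions(precision=4,suppress=True)
o=observe(); print(o["q"],o["position"]); print(o["tool_rot"])
D=[([-86.419,21.807,74.336,0,83.858,-12.336],[.1508,-.5286,.2307]),
([-44.26881,9.35104,88.26168,0,82.3586,29.82389],[.3838,-.2101,.254]),
([-.930527,28.36831,56.14235,-.0045,95.48048,73.147],[.6161,.1075,.2762]),
([-1.07047,28.26529,56.347,0,95.39581,8.45553],[.61532,.10602,.27605]),(o["q"],o["position"])]
f=lambda p: np.concatenate([fk(q,p)[0]-x for q,x in D]+[[1e-3*(p[0]),1e-3*p[5]]])
s=least_squares(f,[0,.117,.2,.4,.4,0,.25]); print(s.x,np.round(s.fun,4))
R=fk(o["q"],s.x)[1]; print(R.as_matrix())
np.save("p.npy",s.x)
E
```

```text
time_s: 5.5
position: [0.6145, 0.1063, 0.2764]
tool_rot: [[0.166, 0.953, 0.255], [0.986, -0.16, -0.042], [0.0, 0.258, -0.966]]
ft_force: [-0.1, 0.4, 0.5]
grip_width: 0.0188
gripper_force: 0.0
[-0.0277 21.6692 68.4981 -2.5063 75.0783  9.8439] [0.6145 0.1063 0.2764]
[[ 0.1657  0.9527  0.2547]
 [ 0.9862 -0.1602 -0.0424]
 [ 0.0004  0.2582 -0.9661]]
[-0.0007  0.1175  0.1322  0.5364  0.3517  0.1043  0.2578] [ 0.     -0.0001  0.0004 -0.      0.0001 -0.0003 -0.     -0.      0.
 -0.     -0.     -0.      0.     -0.     -0.0001 -0.      0.0001]
[[-0.9527  0.1657  0.2547]
 [ 0.1602  0.9862 -0.0424]
 [-0.2582  0.0004 -0.9661]]
```

```bash
cat > plan.py <<'E'
import sys
from kin import *
P=np.load("p.npy"); yaw=np.radians(-9.5); b=np.array([np.cos(yaw),np.sin(yaw),0]); k=np.array([0,0,1.]); side=np.cross(k,b)
H=np.array([.613,.1065,.040]); lo=np.array([-178.18,-50.72,12.68,-81.47,9.98,-165.26]);hi=np.array([178.18,133.34,142.11,261.47,163.14,165.26])
PHI=60.
def pose(th,off=0,g=.019,s=.015):
    ph=np.radians(th*PHI/90); t=np.sin(ph)*b-np.cos(ph)*k; n=np.cos(ph)*b+np.sin(ph)*k
    C=H+.15*(-np.sin(np.radians(th))*b+np.cos(np.radians(th))*k)
    return C+n*(g/2+off)+t*s, np.c_[side,n,t]
def rows(x,R,targets):
    for X,Q in targets:
        d=R.T@(X-x)/.04; w=Ro.from_matrix(R.T@Q).as_rotvec(degrees=True)/5
        print(np.round(d,3),np.round(w,2)); x,R=X,Q
def ik(X,Q,q0):
    f=lambda q:np.r_[(fk(q,P)[0]-X)*10,(fk(q,P)[1].as_matrix()@Ro.from_euler('z',90,degrees=True).as_matrix()-Q).ravel()]
    s=least_squares(f,q0,bounds=(lo,hi)); return s.x,np.abs(s.fun).max()
E
python3 - <<'E'
from plan import *
from rig import *
np.set_printoptions(precision=3,suppress=True)
o=observe(); q=o["q"]
Q=np.array(o["tool_rot"]); print(ik(np.array(o["position"]),Q,q))
for PHIv in (60,45):
    import plan; plan.PHI=PHIv; q=o["q"]
    for th in range(0,91,10):
        X,Q=pose(th); q,e=ik(X,Q,q); print(PHIv,th,X,q,round(e,4))
    X2=X-.05*b; print("retract",ik(X2,Q,q)); print("retract up",ik(X2+.08*k,Q,q)); print("ret100",ik(X-.1*b+.03*k,Q,q))
E
```

```text
(array([-0.026, 21.664, 68.485, -2.507, 75.096,  9.845]), np.float64(5.717648576819556e-13))
60 0 [0.622 0.105 0.175] [-1.158 32.368 65.674  0.    81.959  8.342] 0.0
60 10 [0.598 0.109 0.174] [-0.363 27.532 74.956 -1.118 70.933  9.442] 0.0
60 20 [0.575 0.113 0.169] [ 0.575 23.49  83.919 -2.684 59.483 11.173] 0.0
60 30 [0.553 0.117 0.159] [ 1.668 20.439 92.578 -5.159 47.448 14.004] 0.0
60 40 [0.533 0.12  0.146] [  2.918  18.656 100.911  -9.761  34.697  19.183] 0.0
60 50 [0.516 0.123 0.129] [  4.312  18.51  108.854 -21.088  21.385  31.359] 0.0
60 60 [0.502 0.125 0.11 ] [  5.808  20.459 116.289 -66.628  10.654  78.106] 0.0
60 70 [0.491 0.127 0.088] [  7.315  22.453 117.656 -81.47   12.059  94.529] 0.0926
60 80 [0.485 0.128 0.065] [  9.216  24.88  117.243 -81.47   15.085  96.814] 0.1948
60 90 [0.483 0.128 0.041] [ 11.731  28.146 115.966 -81.47   19.544 100.241] 0.2926
retract (array([ 16.839,  26.588, 119.987, -81.47 ,  24.513, 105.713]), np.float64(0.3047459076715494))
retract up (array([ 14.265,  15.419, 121.992, -81.47 ,  20.39 ,  99.727]), np.float64(0.22506732201707813))
ret100 (arr
[... 483 characters left out ...]
127] [  3.276  19.167 103.675  -9.856  33.092  19.894] 0.0
45 60 [0.5   0.125 0.107] [  4.408  19.9   110.258 -19.008  21.654  29.858] 0.0
45 70 [0.49  0.127 0.084] [  5.543  22.31  116.284 -49.683  11.259  61.548] 0.0
45 80 [0.484 0.128 0.061] [  6.624  25.283 118.461 -81.47   10.293  94.559] 0.0568
45 90 [0.482 0.128 0.036] [  7.809  28.12  117.647 -81.47   12.246  96.079] 0.15
retract (array([ 11.166,  25.862, 122.12 , -81.47 ,  14.71 ,  99.465]), np.float64(0.17700587061366524))
retract up (array([ 10.487,  15.585, 123.556, -81.47 ,  13.914,  96.71 ]), np.float64(0.056257683449635776))
ret100 (array([ 15.207,  19.577, 127.072, -81.47 ,  17.296, 102.509]), np.float64(0.14930460986224325))
```

```bash
cat >> plan.py <<'E'
def pose2(th,A,B,g=.019,s=.015,lat=0.,off=0.,fa=None,fb=None):
    a=np.radians(A*(th/90 if fa is None else fa)); be=np.radians(B*(th/90 if fb is None else fb)); n=np.cos(a)*b+np.sin(a)*k
    t=np.cos(be)*(np.sin(a)*b-np.cos(a)*k)+np.sin(be)*side
    C=H+.15*(-np.sin(np.radians(th))*b+np.cos(np.radians(th))*k)+lat*side
    return C+n*(g/2+off)+t*s, np.c_[np.cross(n,t),n,t]
def lowest(X,Q):
    return min((X+Q@[i*.0425,j*.0425,-m])[2] for i in(-1,1) for j in(-1,1) for m in(.073,.2))
E
python3 - <<'E'
from plan import *
from rig import *
np.set_printoptions(precision=2,suppress=True)
o=observe()
for A in (60,50):
  for B in (-50,-35,25,35,45,55):
    q=o["q"];out=[]
    for th in range(0,91,6):
        X,Q=pose2(th,A,B); qn,e=ik(X,Q,q); out.append((e,np.abs(qn-q).max() if th else 0,qn[4])); q=qn
    out=np.array(out); Xr=X-.06*b+.02*k;qr,er=ik(Xr,Q,q)
    print(A,B,"maxerr",out[:,0].max(),"dq",out[:,1].max(),"minq5",out[:,2].min(),"qend",q,"low",lowest(X,Q),"ret",er)
E
```

```text
60 -50 maxerr 2.856215264301909e-11 dq 11.155220067897574 minq5 52.44661367097313 qend [ 28.83  48.96 101.95 -78.66  74.8  125.92] low 0.013783557939744884 ret 9.739986595036498e-13
60 -35 maxerr 0.10144865952111137 dq 13.371376596459953 minq5 42.40136816617019 qend [ 27.3   43.61 106.61 -81.47  62.75 125.  ] low 0.02298807168703456 ret 0.06867470990027058
60 25 maxerr 0.0423515340086601 dq 43.3086984728203 minq5 14.503493229500357 qend [ -12.93   44.48  138.4   147.76   63.33 -165.26] low 0.028723449437186507 ret 0.12535949953949466
60 35 maxerr 0.02378373591698102 dq 29.01829824727848 minq5 22.388717552869615 qend [ -20.54   47.76  138.07  131.1    68.45 -165.26] low 0.02298807168703456 ret 0.13247995294213166
60 45 maxerr 4.5810633064746753e-10 dq 22.625979723916835 minq5 30.11988951080418 qend [ -26.24   50.75  135.84  116.25   72.1  -164.11] low 0.01690123922930927 ret 0.08028140995921751
60 55 maxerr 1.1974591318519856e-09 dq 19.540887093111287 minq5 35.98824283808668 qend [ -29.64   51.79  131.08  101.92   73.91 -157.62] low 0.010647897388152784 ret 0.031225621454693653
50 -50
[... 393 characters left out ...]
43567680864584 minq5 17.025993275647167 qend [ -12.43   38.95  135.15  143.05   49.57 -156.11] low 0.03696392576245685 ret 0.035571162118778754
50 35 maxerr 5.183115048268405e-10 dq 23.39210206522121 minq5 25.680069301768253 qend [ -19.72   41.68  134.67  125.45   56.06 -150.8 ] low 0.02959066625311778 ret 0.04309924190159187
50 45 maxerr 3.8430231219521716e-10 dq 18.878258128937816 minq5 33.40687620050265 qend [ -25.18   44.52  132.32  110.23   61.83 -145.99] low 0.021765585280990415 ret 0.015049826774006791
50 55 maxerr 1.245312186703984e-10 dq 16.40115601321873 minq5 39.8506789665427 qend [ -28.68   47.42  128.48   97.39   67.78 -141.13] low 0.013726443971730812 ret 1.8984813721090177e-13
```

```bash
python3 -m pendant '[[[0,0,0],[1,0,0]],[[0,0,0],[1,0,0]],[[0,0,0],[1,0,0]],[[0,0,0],[0,0,0]]]'
python3 - <<'E'
from plan import *
from rig import *
np.set_printoptions(precision=3,suppress=True)
o=observe(); x=np.array(o["position"]);R=np.array(o["tool_rot"])
X=H+.003*b; X[2]=.230; Y=X.copy();Y[2]=.175
rows(x,R,[(X,np.c_[side,b,-k]),(Y,np.c_[side,b,-k])])
E
```

```text
time_s: 6.0
position: [0.6164, 0.1055, 0.2753]
tool_rot: [[0.166, 0.986, -0.001], [0.986, -0.166, 0.0], [-0.0, -0.001, -1.0]]
ft_force: [-0.1, -0.1, -0.2]
grip_width: 0.0192
gripper_force: 0.0
[ 0.01  -0.011  1.132] [-0.02  0.   -0.01]
[0.    0.    1.375] [0. 0. 0.]
```

Aligned above; descend to just above the top edge, and check before straddling.

```bash
python3 -m pendant '[[[0,0,0.5],[0,0,0]],[[0,0,0.5],[0,0,0]],[[0,0,0.5],[0,0,0]],[[0,0,0.25],[0,0,0]],[[0,0,0],[0,0,0]]]'
python3 - <<'E'
from h import *
np.set_printoptions(precision=4,suppress=True)
im=get_image("scene"); c=im["img"][180:340,140:300]; a=cv2.resize(c,None,fx=3.5,fy=3.5,interpolation=cv2.INTER_CUBIC)
im2=get_image("wrist"); w=im2["img"]; 
cv2.imwrite("pics/s2.png",a); cv2.imwrite("pics/w2.png",w)
for q in ["bracket","bracket_top"]: 
    for c in ["scene","top","wrist"]: print(q,c,[(np.round(x["point"],4),round(x["conf"],2)) for x in landmark_of(c,q)[:1]])
print(observe()["position"])
E
```

```text
time_s: 6.62
position: [0.6151, 0.1061, 0.206]
tool_rot: [[0.165, 0.986, -0.0], [0.986, -0.165, -0.0], [-0.0, -0.0, -1.0]]
ft_force: [0.2, 0.2, -0.3]
grip_width: 0.0188
gripper_force: 0.0
bracket scene [(array([0.69  , 0.093 , 0.0401]), 0.71)]
bracket top [(array([0.6131, 0.1069, 0.0405]), 0.75)]
bracket wrist [(array([0.6134, 0.1075, 0.0415]), 0.64)]
bracket_top scene [(array([0.6122, 0.1072, 0.192 ]), 0.6)]
bracket_top top [(array([0.6152, 0.1036, 0.1895]), 0.56)]
bracket_top wrist [(array([0.6186, 0.1028, 0.1925]), 0.62)]
[0.6154 0.1061 0.2065]
```

View pics/s2.png

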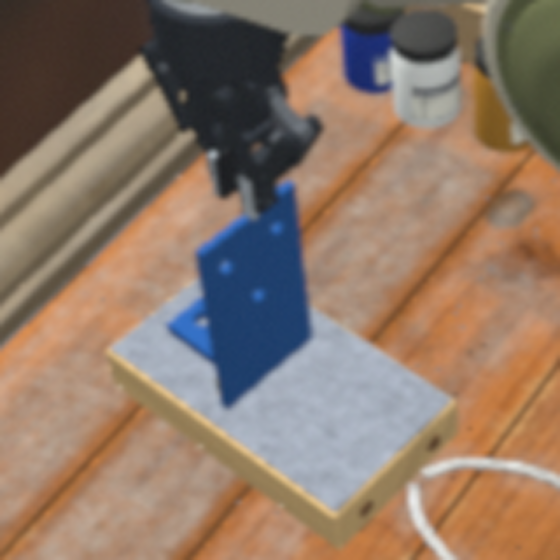

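View pics/w2.png

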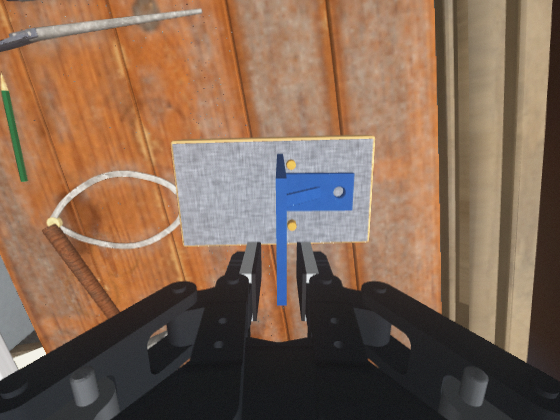

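The wrist view shows the plate edge (x≈282) centred between the fingers (x≈258 and 302), and the pegs at (291,165) and (291,226). Straddling the plate is safe.

```bash
python3 -m pendant '[[[0,0,0.4],[0,0,0]],[[0,0,0.4],[0,0,0]],[[0,0,0],[0,0,0]]]'
cat > go.py <<'E'
import sys
from plan import *
from rig import *
np.set_printoptions(precision=3,suppress=True)
g=float(sys.argv[1]); ths=[float(v) for v in sys.argv[2].split(",")]; off=float(sys.argv[3]) if len(sys.argv)>3 else 0
o=observe(); x=np.array(o["position"]);R=np.array(o["tool_rot"])
rows(x,R,[pose2(t,50,-45,g=g,off=off) for t in ths])
E
python3 go.py .019 3,6,9,12,15,18,21,24
```

```text
time_s: 7.4
position: [0.6149, 0.106, 0.1733]
tool_rot: [[0.165, 0.986, -0.002], [0.986, -0.165, 0.0], [-0.0, -0.002, -1.0]]
ft_force: [0.3, -0.9, 0.5]
grip_width: 0.0189
gripper_force: 0.0
[-0.006  0.003 -0.046] [-0.36 -0.3   0.01]
[-0.01  -0.185  0.003] [-0.33 -0.3   0.01]
[-0.009 -0.185  0.007] [-0.33 -0.3   0.02]
[-0.009 -0.185  0.012] [-0.33 -0.3   0.03]
[-0.008 -0.184  0.016] [-0.33 -0.3   0.04]
[-0.007 -0.184  0.021] [-0.33 -0.3   0.05]
[-0.006 -0.183  0.025] [-0.33 -0.3   0.06]
[-0.004 -0.182  0.029] [-0.33 -0.3   0.07]
```

```bash
python3 -m pendant '[[[0,0,-0.04],[-0.35,-0.3,0.01]],[[-0.01,-0.185,0],[-0.33,-0.3,0.01]],[[-0.01,-0.185,0.01],[-0.33,-0.3,0.02]],[[-0.01,-0.185,0.01],[-0.33,-0.3,0.03]],[[-0.01,-0.185,0.02],[-0.33,-0.3,0.04]],[[0,0,0],[0,0,0]]]'
python3 - <<'E'
from h import *
for q in ["bracket","bracket_top"]: 
    for c in ["scene","top"]: print(q,c,[(np.round(x["point"],4),round(x["conf"],2)) for x in landmark_of(c,q)[:1]])
E
python3 go.py .019 18,21,24,27,30,33,36,39
```

```text
time_s: 8.15
position: [0.5858, 0.1099, 0.1732]
tool_rot: [[0.181, 0.976, 0.123], [0.975, -0.162, -0.153], [-0.129, 0.147, -0.981]]
ft_force: [-0.4, 0.2, -0.3]
grip_width: 0.0187
gripper_force: 0.0
bracket scene [(array([0.69  , 0.093 , 0.0401]), 0.71)]
bracket top [(array([0.6131, 0.1069, 0.0405]), 0.75)]
bracket_top scene [(array([0.6122, 0.1072, 0.192 ]), 0.6)]
bracket_top top [(array([0.6152, 0.1036, 0.1895]), 0.56)]
[-0.006 -0.207  0.04 ] [-0.31 -0.3   0.04]
[-0.006 -0.183  0.025] [-0.33 -0.3   0.06]
[-0.004 -0.182  0.029] [-0.33 -0.3   0.07]
[-0.003 -0.181  0.033] [-0.33 -0.3   0.07]
[-0.001 -0.18   0.038] [-0.32 -0.3   0.08]
[ 0.001 -0.179  0.042] [-0.32 -0.3   0.09]
[ 0.004 -0.178  0.046] [-0.32 -0.3   0.1 ]
[ 0.006 -0.177  0.049] [-0.32 -0.3   0.11]
```

```bash
cat > look.py <<'E'
import sys
from h import *
np.set_printoptions(precision=4,suppress=True)
n=sys.argv[1]
for c in ["scene","top"]:
    im=get_image(c)
    if c=="scene": cv2.imwrite(f"pics/{n}.png",cv2.resize(im["img"][180:340,140:300],None,fx=3.5,fy=3.5,interpolation=cv2.INTER_CUBIC))
    for q in ["bracket","bracket_top","bracket_toe"]: print(q,c,[(np.round(x["point"],4),round(x["conf"],2)) for x in landmark_of(c,q)[:1]])
E
python3 look.py s3
```

```text
bracket scene [(array([0.6138, 0.1038, 0.0395]), 0.63)]
bracket_top scene [(array([0.5791, 0.1124, 0.184 ]), 0.95)]
bracket_toe scene [(array([0.6891, 0.0929, 0.0615]), 0.97)]
bracket top [(array([0.6136, 0.1061, 0.0402]), 0.61)]
bracket_top top [(array([0.576 , 0.1152, 0.1857]), 0.56)]
bracket_toe top [(array([0.6905, 0.0966, 0.062 ]), 0.92)]
```

View pics/s3.png

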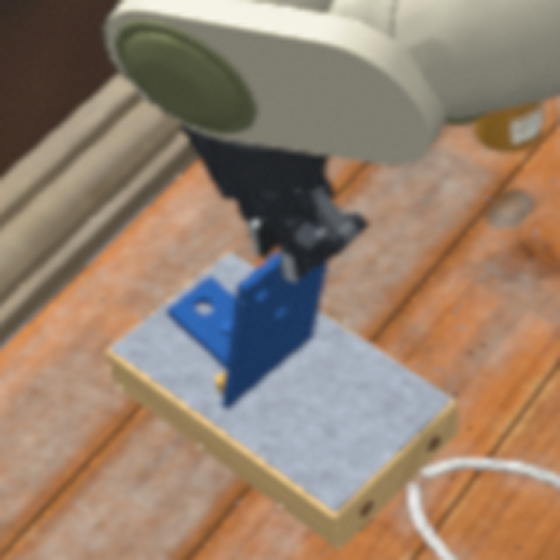

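The bracket is tilted about 15° with its heel at the pegs at (225,390), and it rests between the fingers. I continue down with a slightly wider gap.

```bash
python3 go.py .0245 20,23,26,29,32,35,38,41
```

```text
[-0.012 -0.247  0.046] [-0.54 -0.5   0.08]
[-0.005 -0.183  0.026] [-0.33 -0.3   0.06]
[-0.004 -0.182  0.03 ] [-0.33 -0.3   0.07]
[-0.002 -0.181  0.034] [-0.32 -0.3   0.08]
[ 0.    -0.18   0.038] [-0.32 -0.3   0.09]
[ 0.002 -0.179  0.042] [-0.32 -0.3   0.1 ]
[ 0.005 -0.178  0.046] [-0.32 -0.3   0.1 ]
[ 0.007 -0.176  0.05 ] [-0.31 -0.3   0.11]
```

```bash
python3 -m pendant '[[[-0.01,-0.245,0.045],[-0.54,-0.5,0.08]],[[0,-0.185,0.03],[-0.33,-0.3,0.06]],[[0,-0.18,0.03],[-0.33,-0.3,0.07]],[[0,-0.18,0.035],[-0.32,-0.3,0.08]],[[0,-0.18,0.04],[-0.32,-0.3,0.09]],[[0,-0.18,0.04],[-0.32,-0.3,0.1]],[[0,-0.18,0.045],[-0.32,-0.3,0.1]],[[0.01,-0.175,0.05],[-0.31,-0.3,0.11]]]' 0.285
python3 go.py .0245 44,47,50,53,56,59,62,65
```

```text
time_s: 9.75
position: [0.5313, 0.1152, 0.1448]
tool_rot: [[0.288, 0.909, 0.301], [0.901, -0.152, -0.406], [-0.323, 0.388, -0.863]]
ft_force: [-0.2, -0.2, -1.0]
grip_width: 0.0244
gripper_force: 0.3
[ 0.002 -0.165  0.056] [-0.3  -0.29  0.12]
[ 0.013 -0.173  0.057] [-0.31 -0.3   0.13]
[ 0.016 -0.172  0.06 ] [-0.3  -0.3   0.14]
[ 0.02  -0.17   0.063] [-0.3  -0.3   0.14]
[ 0.023 -0.168  0.066] [-0.3  -0.3   0.15]
[ 0.027 -0.167  0.069] [-0.29 -0.3   0.16]
[ 0.031 -0.165  0.071] [-0.29 -0.3   0.17]
[ 0.035 -0.163  0.074] [-0.28 -0.3   0.18]
```

```bash
python3 -m pendant '[[[0,-0.165,0.055],[-0.3,-0.3,0.12]],[[0.01,-0.175,0.055],[-0.31,-0.3,0.13]],[[0.015,-0.17,0.06],[-0.3,-0.3,0.14]],[[0.02,-0.17,0.065],[-0.3,-0.3,0.14]],[[0.025,-0.17,0.065],[-0.3,-0.3,0.15]],[[0.025,-0.165,0.07],[-0.3,-0.3,0.16]],[[0.03,-0.165,0.07],[-0.29,-0.3,0.17]],[[0.035,-0.165,0.075],[-0.28,-0.3,0.18]]]'
python3 look.py s4
python3 go.py .0245 68,71,74,76.5,79,81,83,85
```

```text
time_s: 10.75
position: [0.4945, 0.1179, 0.1003]
tool_rot: [[0.452, 0.796, 0.402], [0.779, -0.133, -0.612], [-0.434, 0.59, -0.681]]
ft_force: [0.1, -0.2, 0.0]
grip_width: 0.0246
gripper_force: 0.5
bracket scene [(array([0.6129, 0.1057, 0.0438]), 0.85)]
bracket_top scene []
bracket_toe scene [(array([0.6434, 0.0971, 0.114 ]), 0.81)]
bracket top [(array([0.6147, 0.1081, 0.0385]), 0.92)]
bracket_top top [(array([0.4801, 0.1277, 0.1026]), 0.92)]
bracket_toe top [(array([0.6501, 0.1029, 0.1141]), 0.8)]
[ 0.049 -0.177  0.078] [-0.28 -0.31  0.18]
[ 0.043 -0.158  0.078] [-0.27 -0.3   0.19]
[ 0.047 -0.156  0.08 ] [-0.27 -0.3   0.2 ]
[ 0.043 -0.128  0.067] [-0.22 -0.25  0.17]
[ 0.046 -0.127  0.068] [-0.22 -0.25  0.17]
[ 0.039 -0.1    0.055] [-0.17 -0.2   0.14]
[ 0.041 -0.099  0.055] [-0.17 -0.2   0.15]
[ 0.043 -0.098  0.056] [-0.17 -0.2   0.15]
```

View pics/s4.png

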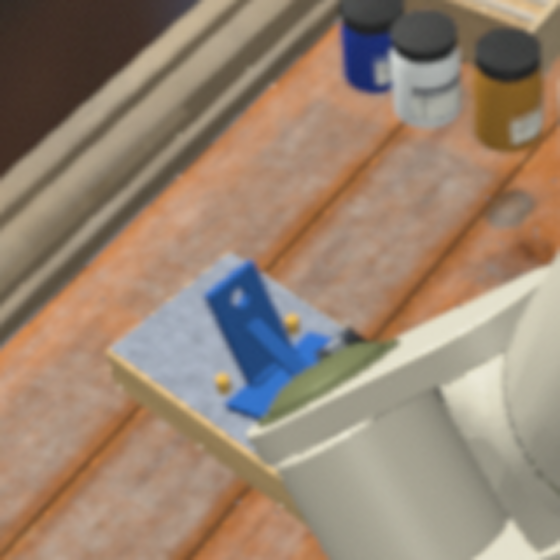

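The foot is rising between the pegs at (223,382) and (291,322), the tilt is about 63°, and the plate is supported. I continue more slowly.

```bash
python3 -m pendant '[[[0.05,-0.175,0.08],[-0.28,-0.3,0.18]],[[0.045,-0.16,0.08],[-0.27,-0.3,0.19]],[[0.045,-0.155,0.08],[-0.27,-0.3,0.2]],[[0.045,-0.13,0.065],[-0.22,-0.25,0.17]],[[0.045,-0.125,0.07],[-0.22,-0.25,0.17]],[[0.04,-0.1,0.055],[-0.17,-0.2,0.14]],[[0.04,-0.1,0.055],[-0.17,-0.2,0.15]],[[0.045,-0.1,0.055],[-0.17,-0.2,0.15]]]'
python3 look.py s5
python3 go.py .0245 86.5,88,89,90,91,92,93,94
```

```text
time_s: 12.15
position: [0.4803, 0.1186, 0.0539]
tool_rot: [[0.611, 0.669, 0.423], [0.645, -0.112, -0.756], [-0.458, 0.735, -0.5]]
ft_force: [0.1, 0.4, -0.3]
grip_width: 0.0241
gripper_force: 0.6
bracket scene [(array([0.6154, 0.1067, 0.0415]), 0.74)]
bracket_top scene [(array([0.4643, 0.133 , 0.0561]), 0.82)]
bracket_toe scene [(array([0.6181, 0.1033, 0.1186]), 0.92)]
bracket top [(array([0.6142, 0.1071, 0.0346]), 0.95)]
bracket_top top [(array([0.4673, 0.1308, 0.0549]), 0.94)]
bracket_toe top [(array([0.6233, 0.1059, 0.1255]), 0.85)]
[ 0.027 -0.068  0.04 ] [-0.11 -0.16  0.11]
[ 0.035 -0.072  0.042] [-0.12 -0.15  0.11]
[ 0.024 -0.048  0.028] [-0.08 -0.1   0.08]
[ 0.024 -0.048  0.028] [-0.08 -0.1   0.08]
[ 0.025 -0.047  0.028] [-0.08 -0.1   0.08]
[ 0.025 -0.047  0.028] [-0.08 -0.1   0.08]
[ 0.026 -0.047  0.028] [-0.08 -0.1   0.08]
[ 0.026 -0.046  0.028] [-0.08 -0.1   0.08]
```

```bash
python3 -m pendant '[[[0.03,-0.07,0.04],[-0.11,-0.15,0.11]],[[0.035,-0.07,0.04],[-0.12,-0.15,0.11]],[[0.025,-0.05,0.03],[-0.08,-0.1,0.08]],[[0.025,-0.05,0.03],[-0.08,-0.1,0.08]],[[0.025,-0.045,0.03],[-0.08,-0.1,0.08]],[[0,0,0],[0,0,0]]]'
python3 look.py s6
python3 go.py .0245 92,93,94
```

```text
time_s: 13.3
position: [0.4791, 0.1182, 0.0397]
tool_rot: [[0.659, 0.627, 0.417], [0.6, -0.104, -0.793], [-0.454, 0.772, -0.444]]
ft_force: [-1.0, 0.0, 3.9]
grip_width: 0.0242
gripper_force: 1.4
bracket scene [(array([0.6148, 0.1028, 0.0416]), 0.59)]
bracket_top scene []
bracket_toe scene [(array([0.6116, 0.1055, 0.1195]), 0.75)]
bracket top [(array([0.6152, 0.1058, 0.0355]), 0.76)]
bracket_top top [(array([0.4665, 0.128 , 0.0431]), 0.69)]
bracket_toe top [(array([0.6159, 0.1096, 0.1219]), 0.78)]
[ 0.018 -0.039  0.024] [-0.07 -0.11  0.09]
[ 0.026 -0.047  0.028] [-0.08 -0.1   0.08]
[ 0.026 -0.046  0.028] [-0.08 -0.1   0.08]
```

View pics/s6.png

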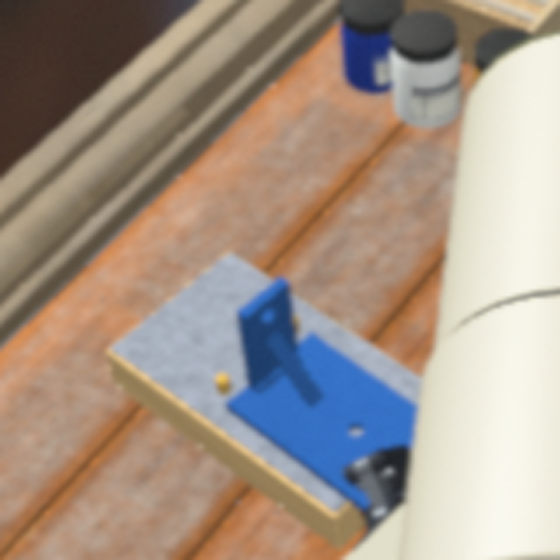

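Lying flat: the foot is upright at (265,335) between the pegs and the plate is on the felt. A small upward force says the upper finger just touches, so I open a bit and withdraw towards the robot.

```bash
python3 -m pendant '[[[0,0,0],[0,0,0]],[[0,0,0],[0,0,0]],[[0,0,0],[0,0,0]]]' 0.37
python3 - <<'E'
from plan import *
from rig import *
np.set_printoptions(precision=3,suppress=True)
o=observe(); x=np.array(o["position"]);R=np.array(o["tool_rot"])
rows(x,R,[(x-.05*b,R),(x-.05*b+.12*k,R)])
q,e=ik(x-.05*b,R,o["q"]);print(q,e);print(ik(x-.05*b+.12*k,R,q)); print(o["q"])
E
```

```text
time_s: 14.08
position: [0.4789, 0.1181, 0.0394]
tool_rot: [[0.658, 0.627, 0.416], [0.601, -0.104, -0.793], [-0.454, 0.772, -0.446]]
ft_force: [0.2, 0.5, -0.3]
grip_width: 0.0316
gripper_force: 0.0
[-0.688 -0.795 -0.677] [0. 0. 0.]
[-1.361  2.315 -1.337] [0. 0. 0.]
[ 30.993  44.58  107.783 -74.25   68.229 119.639] 1.6631140908884845e-13
(array([ 30.993,  30.246, 104.379, -68.443,  73.95 , 101.873]), np.float64(2.830086165417356e-10))
[ 27.098  45.415 103.135 -75.934  67.353 115.127]
```

Forces are zero now, so I withdraw 50 mm along the block and then go up 120 mm.

```bash
python3 -m pendant '[[[-0.17,-0.2,-0.17],[0,0,0]],[[-0.17,-0.2,-0.17],[0,0,0]],[[-0.17,-0.2,-0.17],[0,0,0]],[[-0.17,-0.2,-0.17],[0,0,0]],[[0,0,0],[0,0,0]]]' && python3 -m pendant '[[[-0.27,0.46,-0.27],[0,0,0]],[[-0.27,0.46,-0.27],[0,0,0]],[[-0.27,0.46,-0.27],[0,0,0]],[[-0.27,0.46,-0.27],[0,0,0]],[[-0.27,0.46,-0.27],[0,0,0]],[[0,0,0],[0,0,0]],[[0,0,0],[0,0,0]]]'
python3 look.py s7
python3 - <<'E'
from h import *
im=get_image("top"); cv2.imwrite("pics/t7.png",cv2.resize(im["img"][140:300,150:400],None,fx=3,fy=3))
for q in ["pigment_jar2","tumbler_clear","optic_mould","wax_tin","cork_big"]: print(q,[np.round(x["point"],3) for x in landmark_of("top",q)[:2]])
E
```

```text
time_s: 14.7
position: [0.4289, 0.127, 0.0393]
tool_rot: [[0.657, 0.628, 0.417], [0.601, -0.103, -0.792], [-0.454, 0.772, -0.445]]
ft_force: [0.3, 0.8, -0.4]
grip_width: 0.0315
gripper_force: 0.0
time_s: 15.58
position: [0.4292, 0.1273, 0.1583]
tool_rot: [[0.658, 0.627, 0.416], [0.601, -0.104, -0.793], [-0.454, 0.772, -0.445]]
ft_force: [0.1, -1.0, 0.2]
grip_width: 0.0316
gripper_force: 0.0
bracket scene [(array([0.6147, 0.1042, 0.0436]), 0.74)]
bracket_top scene [(array([0.4645, 0.1319, 0.0437]), 0.86)]
bracket_toe scene [(array([0.6138, 0.1069, 0.0417]), 0.34)]
bracket top [(array([0.6167, 0.1068, 0.0394]), 0.72)]
bracket_top top [(array([0.4626, 0.1299, 0.043 ]), 0.86)]
bracket_toe top [(array([0.616 , 0.1061, 0.121 ]), 0.64)]
pigment_jar2 [array([ 0.618, -0.21 ,  0.   ]), array([ 0.689, -0.207, -0.003])]
tumbler_clear [array([ 0.551, -0.221, -0.002])]
optic_mould [array([ 0.454, -0.219, -0.002])]
wax_tin [array([ 0.475, -0.381,  0.001])]
cork_big []
```

View pics/t7.png

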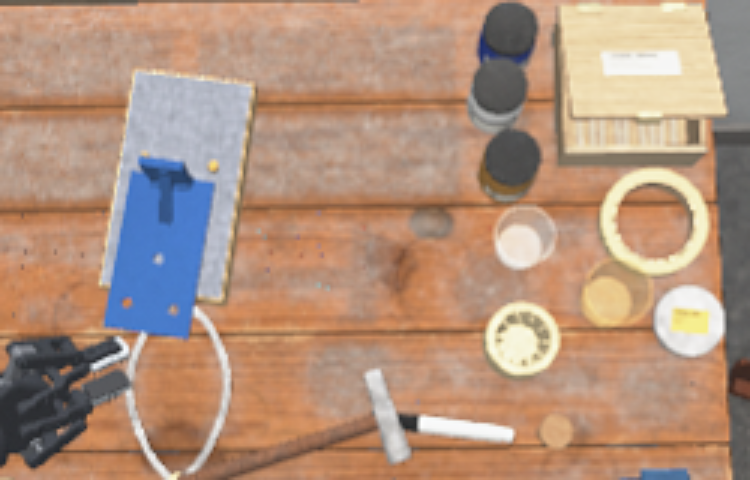

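View pics/s7.png

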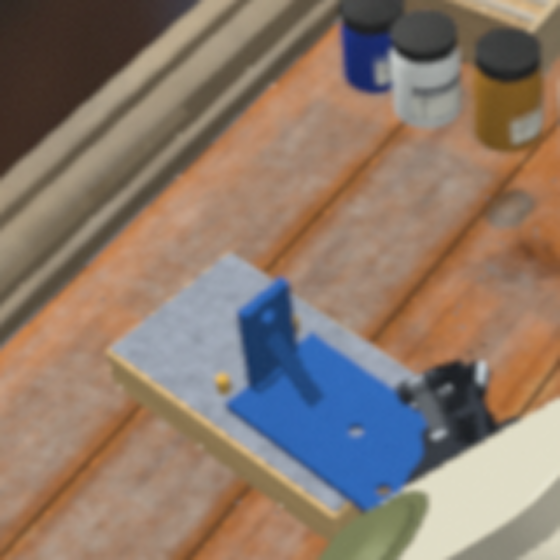

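The bracket lies flat with its heel at the pegs (the visible ones are at (145,155) and (214,166) in the top crop). The overhang is clear, the hand is free with no force on it, and the bystanders are unmoved.

```bash
python3 -c "
from rig import *
print(close_job())"
```

```text
the job is handed in; nothing more can be done
None
```

The bracket is flat on its back along the felt block with its heel at the pegs; it was pushed over and then supported all the way down, the hand is clear, the bystanders were not touched, and the job was handed in at about 16 s.

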